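# Shift the drum sieve into third and start it

### The job

Put the bench drum sieve into third speed and start it: with the fingertips, gently and without gripping it, push the gear lever along the H-shaped gate from the left leg, across to the right, then all the way forward (away from you) into the far right leg. Once it is fully home there, press the low flat start button down and let it come up again; leave the mushroom-headed stop button alone and do not shift the loose things that lie about.

Things in the scene. Friction and masses are not known exactly. Their poses are not given: they have to be found in the camera images.
- drum_sieve: Bench machine, fixed: grey base plate 235 x 455 x 20 mm; in the middle a gearbox casing under a steel gate plate; left (+y) of it a caged drum, 124 mm diameter, right of it a button box (in front) and a motor (behind). Origin on the table under the lever's pivot; x forward (away from the operator), y left, z up; turned by up to 0.25 rad. All but the lever is lower than 160 mm.
- gate_center (a point): Centre of the gate plate's top (128 mm square, 113 mm above the table). An H is cut in it: two legs along the machine's x at y = +18 and -18 mm, reaching to x = +32 and -32 mm, and a cross slot along y at x = 0; all 17 mm wide. Pips mark them: far left 1, near left 2, far right 3, near right 4. The tongues between the legs have rounded corners.
- knob_center (a point): Centre of the black ball (40 mm diameter) on the gear lever, about 200 mm above the table. In the machine's frame it is at y = +38 mm in the left leg, -38 mm in the right; x = 0 in the cross slot, +53 mm fully forward, -53 mm fully back. It crosses only while x is within about 5 mm of 0. It starts anywhere along the left leg, stays where it is left and takes 2 to 4 N to push.
- lever_pivot (a point): The lever's fixed pivot, 25 mm above the table over the machine's origin. The lever is a straight steel rod, 12 mm thick, that tilts about it both ways; the ball's centre is 180 mm from the pivot, so it moves on a sphere.
- gear_lever (a joint): Fore-and-aft tilt of the lever, rad: 0 upright (in line with the cross slot), positive forward (machine's +x), about 0.30 at the forward end of a leg, -0.30 at the rear end.
- shift_cross (a joint): Sideways tilt of the lever, rad: positive to the right (machine's -y); about -0.21 in the left leg, +0.21 in the right leg.
- start_button_top (a point): Centre of the top face of the start button: flat, round, grey, 28 mm diameter in a black collar of 44 mm, standing 6 mm above the collar; its top is about 108 mm above the table. It is the nearer of the two buttons on the box.
- start_button (a joint): Travel of the start button, m: 0 up, 0.006 fully pressed (straight down, about 5 N); springs back.
- stop_top (a point): Top of the stop button: a mushroom head of 40 mm diameter, 60 mm farther along the machine's +x than the start button, its top about 124 mm above the table. Not to be pressed.
- stop_button (a joint): Travel of the stop button, m: 0 up, 0.006 fully pressed.
- vial_a: Loose bystander: black-capped brown vial, 31 mm diameter, 62 mm tall, on the table in front of the machine. Origin at the centre of its underside.
- vial_c: Loose bystander: white-capped brown vial, 26 mm diameter, 52 mm tall, beside the other vial. Origin at the centre of its underside.
- brush: Loose bystander: flat bristle brush with wooden handle, 119 x 157 x 17 mm, lying on the table behind the machine. Origin at its underside.
- pen: Loose bystander: pen, 143 mm long, 11 mm thick, lying on the table in front of the drum. Origin at its underside.
- loupe: Loose bystander: hand lens, 113 x 47 x 12 mm, lying on the table to the right of the machine. Origin at its underside.
- weight: Loose bystander: brass calibration weight, 27 mm diameter, 30 mm tall, standing on the machine's base plate in front of the gearbox. Origin at the centre of its underside.
- stamp: Loose bystander: wooden hand stamp, 37 x 48 x 74 mm, standing on the table at the right front. Origin at the centre of its underside.

How it is judged:
By the outcome, as a careful person would: the job done as asked, in the order asked, and still so for the second after the job is handed in, with the robot touching nothing.
It also fails if it takes over 69 s, if anything falls off the work surface, if the arm or the gripper's body presses on something with over 40 N, if the wrist force passes 120 N, or if a joint passes its speed limit or range.

### The arm

A 6-joint arm with a two-finger parallel gripper is mounted at the origin on a cart in front of the work surface, level with it; the furniture and walls round the work are solid. World frame = base frame: x ahead of the robot, y to its left, z up, the work surface at z = 0. Lengths are in mm, angles in rad, forces in N, time in s.
With the tool pointing down it reaches from about 275 to 725 mm from the base axis. Payload 15.9 kg.
Tool frame: the origin (TCP) lies midway between the tips of the shut fingers; the grasp point (between the pads) lies 19 mm behind it; z points along the fingers, y is the line along which they close (so a half turn about z gives the same grasp; the last joint's range is limited). The gripper opens to 85 mm and grips with 20 to 120 N. Pads are 22 mm wide; open, the fingers measure 114 mm over their backs; the gripper's body (76 mm by 85 mm) begins 54 mm behind the grasp point. The pads swing forward as they close: fully open they stand 13 mm farther back than shut.
Start: joints at [1.254, 0.213, -0.034, 1.323, 0, 1.571], TCP at [155.757, 475.105, 231.306] pointing down, gripper open.
Joint ranges: [-2.98, 2.98], [-0.74, 1.72], [-1.14, 1.35], [-2.1, 2.04], [-1.57, 1.44], [-3.14, 3.14]. Speed limits (rad/s): [1.89, 1.89, 2.39, 2.57, 3.14, 3.14].

### API

Orientations are given as a rotation vector (axis times angle).
In Python, from cell import status, imaging, ticket gives the robot as it stands.
- The arm moves only by the tool move_arm, never from a script. Its argument "steps" is one flat list of numbers, 7 for each row, row after row: the turn, a rotation vector about the tool's x, y, z in rad, then the shift along the tool's x, y, z in m, then the opening in per cent of the stroke, from 0 (shut) to 100 (fully open). In form: [rx, ry, rz, x, y, z, grip, rx, ry, rz, x, y, z, grip, ...]. A call has exactly 8 rows; each row is the pose to reach, as a shift and turn from the pose commanded when the call began, along the tool's axes at that moment; what a row does not reach only later rows make up. A row lasts 1/8 s, in which the tool goes at most 62.5 mm and 10.7 degrees, less where a joint would pass 70% of its speed; a pose out of reach is approached as far as the arm can. A call with a gripper value outside its range is refused whole. The fingers move at their own pace and stop on an object; "squeeze" is the grip in N (left out, the last holds). Time passes only in rows, so rows that repeat a pose let the fingers close, or fill a call up. It gives the time, the measured TCP pose, the force, the opening and the grip force at its end, in the units of the state.
- status.state(): the state, without advancing time (a new reading comes with each control period).
- imaging.get_image(name): name is "scene" or "top" or "wrist"; returns a dict with "pixels" (420x560x3 uint8, red, green, blue), "camera_matrix" (3x3 intrinsics, pixels), "T" (4x4, takes a point from camera to world coordinates); the wrist camera has in their place "tool_from_camera" (4x4, takes a point from camera to tool coordinates, whose origin is the TCP and whose axes are the flange's). Camera axes: x right, y up, looking along -z (the intrinsics and any distortion apply to the point x, -y, -z); pixel columns grow to the right and rows downward; lengths in mm; the calibration is good to about 2 mm. The wrist camera is an equidistant fisheye: a pixel r from the principal point sees the ray r / f radians off the axis. A picture is of the moment at which its call begins: read the wrist's pose just before it. There is no depth.
- ticket.hand_in(): hands the job in; it is judged then, once.
Trained networks look in a picture, given as the dict that the camera call returned (one of the last four; its "shot" number tells which), for a name from the list of things; names that differ only in an ending like _2 or _b are one class to them, and where a whole thing is asked for, a point or a joint stands for the part that bears it (a point fixed in the world has none). Each returns a list of dicts, best first, with "confidence" (0 to 1); they miss things now and then, are a little off and sometimes report something else, mostly with a low value. They report only what shows in the picture. A call takes as long as a camera call.
- imaging.recognise(picture, label): "extent" ([centre column, centre row, width, height] in pixels, round what is visible of it).
The state is a dict: "t": time; "joint_pos": joint angles; "joint_vel": joint speeds; "joint_torque": joint torques, N m; "eef_pos": TCP position; "ee_rot": TCP orientation; "wrist_force": force on the tool from outside, world axes, zero at the start; "torque": the same for the moment, N m; "grip_width": opening from 0.0 (shut) to 1.0 (fully open); "grasp_force": force on a finger pad.
Only numpy, scipy, OpenCV 4.12 (cv2) and the standard library are available. Lean on these libraries where they do the work, as an engineer would, in place of code of your own. Each camera call takes 0.05 s, during which the arm holds its last target. There are 200 camera calls.

## Working session

There is one attempt and no reset: what is moved stays moved. The work goes in short steps, Python scripts to look and compute and a tool call to move; the robot and the scene stay as the last step left them, time stands still between calls to the robot, and variables do not carry over. Pictures are saved under pics/ and viewed, at most 10 in all, crops included, and the job is handed in when it is done.

Besides the shell and the picture viewer there is one more tool, called after "Call:" in YAML: its name, and indented under it one key for each argument. move_arm: Moves the arm, as the interface text tells. Its arguments: {"type":"object","properties":{"steps":{"type":"array"},"squeeze":{"type":"number"}},"required":["steps"]}

```bash
mkdir -p pics; cat > h.py <<'E'
import numpy as np, cv2
from cell import status, imaging, ticket
from scipy.spatial.transform import Rotation as R
def save(im,n): cv2.imwrite('pics/'+n,im['pixels'][:,:,::-1])
def ray(im,u,v):
    K=im['camera_matrix'];T=np.array(im['T']);d=np.array([(u-K[0][2])/K[0][0],-(v-K[1][2])/K[1][1],-1.])
    d=T[:3,:3]@d; return T[:3,3],d/np.linalg.norm(d)
def onz(im,u,v,z):
    o,d=ray(im,u,v); return o+d*(z-o[2])/d[2]
def tri(a,b):
    (o,d),(p,e)=a,b; A=np.c_[d,-e]; s=np.linalg.lstsq(A,p-o,rcond=None)[0]
    x,y=o+d*s[0],p+e*s[1]; return (x+y)/2,np.linalg.norm(x-y)
E
python3 - <<'E'
from h import *
s=imaging.get_image('scene');t=imaging.get_image('top')
save(s,'s.png');save(t,'t.png')
st=status.state();print(st['t'],st['eef_pos'],st['ee_rot'])
for n in ['knob_center','start_button_top','stop_top','gate_center','drum_sieve']:
    for k,im in (('s',s),('t',t)):
        print(n,k,[(np.round(r['extent'],1).tolist(),round(r['confidence'],2)) for r in imaging.recognise(im,n)[:2]])
print(t['T'],s['T'])
E
```

```text
0.1 [155.66409209 474.81987934 230.88077338] [-4.95451179e-01 -3.10212668e+00  1.55228513e-03]
knob_center s [([246.8, 186.8, 21.5, 32.9], 0.68)]
knob_center t [([272.0, 204.4, 18.3, 12.9], 0.7)]
start_button_top s [([287.0, 255.8, 12.7, 10.7], 0.45), ([259.1, 224.5, 176.4, 143.4], 0.35)]
start_button_top t [([320.4, 244.9, 9.5, 1.1], 0.64)]
stop_top s [([301.6, 237.4, 13.9, 13.1], 0.72)]
stop_top t []
gate_center s [([259.4, 222.4, 171.4, 140.8], 0.7)]
gate_center t [([279.1, 214.0, 149.7, 100.2], 0.92)]
drum_sieve s [([258.6, 222.9, 175.4, 147.5], 0.96)]
drum_sieve t [([276.4, 212.5, 147.7, 101.6], 0.86), ([281.9, 259.1, 11.5, 10.0], 0.21)]
[[ 1.01858306e-01  9.74215908e-01 -2.01316296e-01  2.69633044e+02]
 [-9.94785938e-01  9.87157379e-02 -2.56152557e-02 -3.68280796e+01]
 [-5.08170292e-03  2.02875746e-01  9.79191303e-01  1.59562005e+03]
 [ 0.00000000e+00  0.00000000e+00  0.00000000e+00  1.00000000e+00]] [[ 4.72063538e-01  6.83572725e-01 -5.56672566e-01 -7.44354833e+01]
 [-8.81457407e-01  3.75841305e-01 -2.85965299e-01 -3.55303452e+02]
 [ 1.37424647e-02  6.25676947e-01  7.79961218e-01  1.05143765e+03]
 [ 0.00000000e+00  0.00000000e+00  0.00000000e+00  1.00000000e+00]]
```

```bash
python3 - <<'E'
import cv2
s=cv2.imread('pics/s.png')[140:320,150:380];t=cv2.imread('pics/t.png')[140:290,180:400]
import numpy as np
cv2.imwrite('pics/s2.png',cv2.resize(s,None,fx=3.4,fy=3.3,interpolation=3))
cv2.imwrite('pics/t2.png',cv2.resize(t,None,fx=3.6,fy=3.6,interpolation=3))
E
```

```text
(no output)
```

View pics/s2.png

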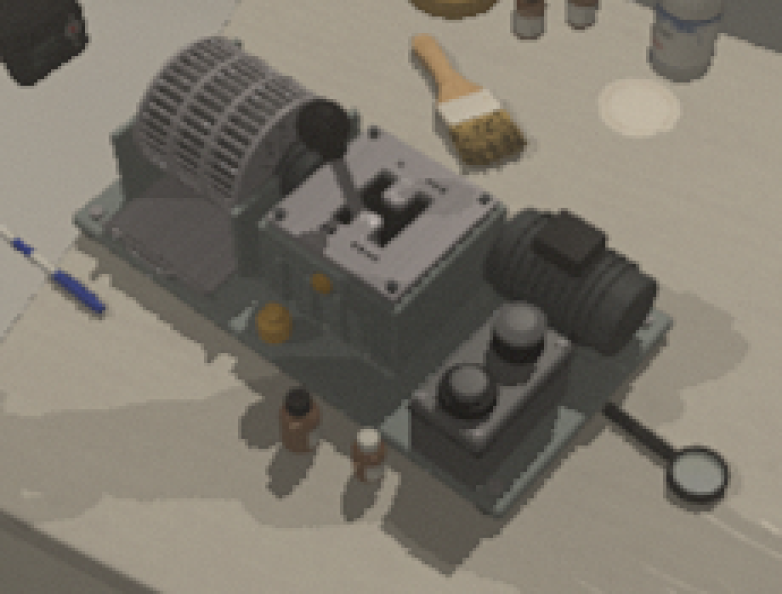

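View pics/t2.png

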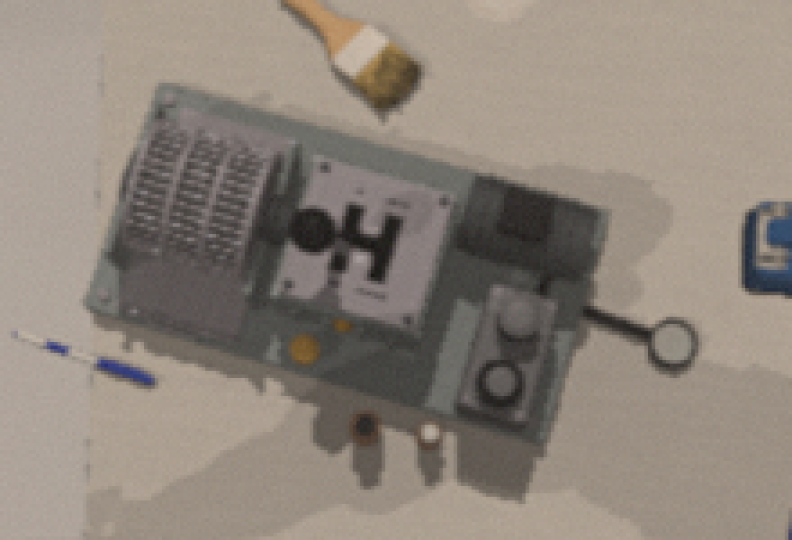

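The scene crop shows the knob at about (323,128), the start button at (467,388) and the stop button at (518,330). The top crop shows the knob at (314,230), the gate screws at (323,167), (443,202), (409,321) and (288,286), start at (500,383) and stop at (519,315). The lever stands in the left leg.

```bash
python3 - <<'E'
from h import *
s=imaging.get_image('scene');t=imaging.get_image('top')
S=lambda u,v:ray(s,150+u/3.4,140+v/3.3)
T=lambda u,v:ray(t,180+u/3.6,140+v/3.6)
for n,a,b in (('knob',(323,128),(314,230)),('start',(467,385),(500,383)),('stop',(518,322),(519,315))):
    p,e=tri(S(*a),T(*b)); print(n,p.round(1),round(e,1))
def tz(u,v,z): return onz(t,180+u/3.6,140+v/3.6,z)
c=np.array([tz(*p,113) for p in ((323,167),(443,202),(409,321),(288,286))])
print(c.round(0)); g=c.mean(0); print('gate',g)
ex=(c[0]-c[3]+c[1]-c[2]); ey=(c[0]-c[1]+c[3]-c[2]); ax=np.arctan2(ex[1],ex[0]); ay=np.arctan2(ey[1],ey[0])-np.pi/2
print('yaw',ax,ay)
cs=np.array([onz(s,150+u/3.4,140+v/3.3,113) for u,v in ((375,132),(497,206),(392,288),(281,215))]);print(cs.round(0),cs.mean(0))
y=(ax+ay)/2; Rm=np.array([[np.cos(y),-np.sin(y)],[np.sin(y),np.cos(y)]])
print('knob mach', (tz(314,230,198)[:2]-g[:2])@Rm, 'start',(tz(500,383,108)[:2]-g[:2])@Rm,'stop',(tz(519,315,124)[:2]-g[:2])@Rm)
print(tz(500,383,108),tz(314,230,198))
print('loose weight',tz(304,349,50))
r=R.from_rotvec(status.state()['ee_rot']).as_matrix();print(r.round(2))
E
```

```text
knob [580.8  62.  193.1] 3.7
start [ 480.1 -111.2  103.1] 2.3
stop [ 540.2 -121.7  115.1] 2.8
[[659.  64. 113.]
 [637. -46. 113.]
 [526. -27. 113.]
 [547.  83. 113.]]
gate [592.13656877  18.72665838 113.        ]
yaw -0.17214507751392272 -0.18789854102057668
[[657.  64. 113.]
 [633. -57. 113.]
 [524. -25. 113.]
 [546.  84. 113.]] [590.07681877  16.51378682 113.        ]
knob mach [-18.50361367  38.76622266] start [ -86.92382932 -148.52247018] stop [ -26.65889153 -148.23577265]
[ 480.02434564 -111.83185601  108.        ] [580.87310953  60.17950176 198.        ]
loose weight [501.35448219  67.25979414  50.        ]
[[-0.95  0.31  0.  ]
 [ 0.31  0.95  0.  ]
 [ 0.    0.   -1.  ]]
```

```bash
cat >> h.py <<'E'
O=np.array([591.5,18.]); YAW=-0.18
def mw(x,y,O=O): c,s=np.cos(YAW),np.sin(YAW); return np.array([O[0]+c*x-s*y,O[1]+s*x+c*y])
def wm(p): c,s=np.cos(YAW),np.sin(YAW); d=np.array(p[:2])-O; return np.array([c*d[0]+s*d[1],-s*d[0]+c*d[1]])
def go(x,y,z):
    "tool-frame turn (rad) and shift (m) to reach machine x,y at height z, tool y along machine y, tool down"
    st=status.state(); r=R.from_rotvec(st['ee_rot'])
    c,s=np.cos(YAW),np.sin(YAW); tgt=R.from_matrix(np.array([[-c,-s,0],[-s,c,0],[0,0,-1]]))
    d=np.r_[mw(x,y),z]-np.array(st['eef_pos'])
    print('t',st['t'],'at mach',wm(st['eef_pos']).round(1),'z',round(st['eef_pos'][2],1),'F',np.round(st['wrist_force'],1))
    print('turn',(r.inv()*tgt).as_rotvec().round(3),'shift',(r.inv().apply(d)/1000).round(4))
E
python3 -c "
from h import *
go(-67,38,232)"
```

```text
t 0.7 at mach [-510.5  371.7] z 231.3 F [-0.5  0.6 -0.2]
turn [ 0.    -0.    -0.137] shift [-0.4849 -0.2701 -0.0007]
```

Call:
move_arm:
  steps: [0, 0, -0.014, -0.03, -0.017, 0, 60, 0, 0, -0.035, -0.08, -0.045, 0, 30, 0, 0, -0.055, -0.13, -0.072, 0, 0, 0, 0, -0.075, -0.18, -0.1, 0, 0, 0, 0, -0.095, -0.23, -0.128, 0, 0, 0, 0, -0.115, -0.28, -0.156, 0, 0, 0, 0, -0.137, -0.33, -0.184, 0, 0, 0, 0, -0.137, -0.38, -0.212, 0, 0]

```text
t: 1.7
eef_pos: [451.9, 153.7, 231.5]
ee_rot: [0.282, 3.128, 0.001]
wrist_force: [1.0, 1.0, -0.3]
grip_width: 0.0
grasp_force: 0.0
```

```bash
python3 -c "
from h import *
go(-67,38,232)"
```

```text
t 1.7 at mach [-161.6  108.5] z 231.5 F [ 1.   1.  -0.3]
turn [0. 0. 0.] shift [-0.0946 -0.0705 -0.0005]
```

Call:
move_arm:
  steps: [0, 0, 0, -0.03, -0.022, 0, 0, 0, 0, 0, -0.06, -0.045, 0, 0, 0, 0, 0, -0.085, -0.063, 0, 0, 0, 0, 0, -0.095, -0.0705, 0, 0, 0, 0, 0, -0.095, -0.0705, 0, 0, 0, 0, 0, -0.095, -0.0705, 0, 0, 0, 0, 0, -0.095, -0.0705, 0, 0, 0, 0, 0, -0.095, -0.0705, 0, 0]

```text
t: 2.7
eef_pos: [531.4, 69.4, 231.5]
ee_rot: [0.281, 3.129, 0.0]
wrist_force: [0.6, 0.1, 0.3]
grip_width: 0.003
grasp_force: 0.0
```

```bash
cat >> h.py <<'E'
def wproj(im,st,P):
    "world points -> wrist fisheye pixels"
    r=R.from_rotvec(st['ee_rot']).as_matrix(); P=np.atleast_2d(P)
    q=(P-np.array(st['eef_pos']))@r; M=np.array(im['tool_from_camera']); q=(q-M[:3,3])@M[:3,:3]
    K=np.array(im['camera_matrix']); x,y,z=q[:,0],-q[:,1],-q[:,2]; h=np.hypot(x,y); th=np.arctan2(h,z)
    return np.c_[K[0,2]+K[0,0]*th*x/h, K[1,2]+K[1,1]*th*y/h]
def wray(im,st,u,v):
    K=np.array(im['camera_matrix']); a=(u-K[0,2])/K[0,0]; b=(v-K[1,2])/K[1,1]; th=np.hypot(a,b)
    d=np.array([np.sin(th)*a/th,-np.sin(th)*b/th,-np.cos(th)]); M=np.array(im['tool_from_camera'])
    r=R.from_rotvec(st['ee_rot']).as_matrix()
    return np.array(st['eef_pos'])+r@M[:3,3], r@M[:3,:3]@d
def wz(im,st,u,v,z):
    o,d=wray(im,st,u,v); return o+d*(z-o[2])/d[2]
E
python3 - <<'E'
from h import *
st=status.state(); w=imaging.get_image('wrist'); save(w,'w1.png'); t=imaging.get_image('top')
go(-18.5,38,200)
for n in ['knob_center','start_button_top','stop_top']:
    for r in imaging.recognise(w,n)[:2]: print(n,np.round(r['extent'],1),r['confidence'])
c,s=np.cos(YAW),np.sin(YAW)
for n,p in (('knob',[*mw(-18.5,38.5),200]),('gate',[*mw(0,0),113]),('start',[*mw(-87,-148.5),108])): print(n,wproj(w,st,p))
print(w['tool_from_camera'])
E
```

```text
t 2.8 at mach [-68.2  39.6] z 231.4 F [-0.7  0.5  0.1]
turn [0.    0.    0.001] shift [-0.0497 -0.0017  0.0314]
knob_center [265.8 289.1  36.1 101.6] 0.62
knob_center [264.1 285.7  33.5  98.6] 0.21
start_button_top [ 84.8 177.9  29.2  28.1] 0.76
stop_top [ 89.2 239.6  32.3  41. ] 0.85
knob [[274.34569727 306.45976481]]
gate [[233.358203   267.02248499]]
start [[ 80.2684998  176.22352002]]
[[-3.33994729e-04  9.53470630e-01  3.01485731e-01  7.60524033e+01]
 [ 9.99999944e-01  3.21585010e-04  9.07931797e-05  7.41977551e-01]
 [-1.03846618e-05  3.01485745e-01 -9.53470684e-01 -1.43424685e+02]
 [ 0.00000000e+00  0.00000000e+00  0.00000000e+00  1.00000000e+00]]
```

View pics/w1.png

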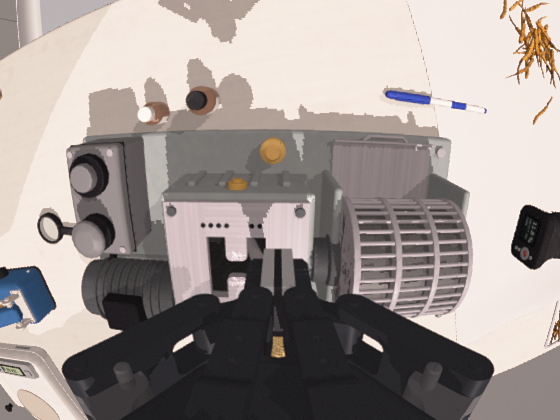

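The wrist view shows the shut fingers in front of the (hidden) knob, the near gate screws at (173,211) and (300,212), the start button at (87,177) and stop at (90,236).

```bash
python3 - <<'E'
from h import *
st=status.state(); w=imaging.get_image('wrist')
a=wz(w,st,173,211,114);b=wz(w,st,300,212,114);print(a,b,'mid mach',wm((a+b)/2),'yaw',np.arctan2((b-a)[1],(b-a)[0])-np.pi/2)
for n,u,v,z in (('start',87,177,108),('startnet',84.8,177.9,108),('stop',89.2,238,120)): p=wz(w,st,u,v,z);print(n,p,wm(p))
t=imaging.get_image('top');s=imaging.get_image('scene')
for n,im in(('t',t),('s',s)):
    g=im['pixels'].astype(int).max(2)
    for r in imaging.recognise(im,'knob_center')[:2]: print(n,np.round(r['extent'],1),r['confidence'])
go(-67,38,196)
E
```

```text
[528.62735687 -23.00241561 114.        ] [549.13574982  85.97729371 114.        ] mid mach [-54.18297733   3.84927379] yaw -0.18601001448495413
start [ 481.8010845  -105.03304706  108.        ] [ -85.90003219 -140.6846374 ]
startnet [ 482.0847302  -107.93084104  108.        ] [ -85.10217833 -143.48483276]
stop [ 538.24206745 -116.93623073  120.        ] [ -28.2399052  -142.29090448]
t [380.4 302.8  16.2  11.3] 0.29
s [246.2 187.5  20.7  33. ] 0.83
s [299.9 240.3  16.8  11.5] 0.57
t 3.2 at mach [-68.   39.4] z 231.3 F [ 1.2 -0.6 -0.3]
turn [ 0. -0.  0.] shift [-0.001  -0.0014  0.0353]
```

Call:
move_arm:
  steps: [0, 0, 0, 0, -0.001, 0.012, 0, 0, 0, 0, 0, -0.001, 0.024, 0, 0, 0, 0, 0, -0.001, 0.036, 0, 0, 0, 0, -0.003, -0.001, 0.036, 0, 0, 0, 0, -0.006, -0.001, 0.036, 0, 0, 0, 0, -0.009, -0.001, 0.036, 0, 0, 0, 0, -0.012, -0.001, 0.036, 0, 0, 0, 0, -0.015, -0.001, 0.036, 0]

```text
t: 4.2
eef_pos: [546.5, 65.2, 195.4]
ee_rot: [0.282, 3.129, 0.0]
wrist_force: [-0.6, -0.1, 0.3]
grip_width: 0.002
grasp_force: 0.0
```

```bash
sed -i 's/^O=.*/O=np.array([592.8,19.8]); YAW=-0.182/' h.py; python3 - <<'E'
from h import *
go(-31,38,195)
E
```

```text
t 4.2 at mach [-53.7  36.3] z 195.4 F [-0.6 -0.1  0.3]
turn [0.    0.    0.002] shift [-0.0227  0.0016  0.0004]
```

Call:
move_arm:
  steps: [0, 0, 0, -0.003, 0.001, 0, 0, 0, 0, 0, -0.006, 0.0015, 0, 0, 0, 0, 0, -0.009, 0.0015, 0, 0, 0, 0, 0, -0.012, 0.0015, 0, 0, 0, 0, 0, -0.0145, 0.0015, 0, 0, 0, 0, 0, -0.017, 0.0015, 0, 0, 0, 0, 0, -0.0185, 0.0015, 0, 0, 0, 0, 0, -0.0185, 0.0015, 0, 0]

```text
t: 5.2
eef_pos: [564.8, 63.4, 195.2]
ee_rot: [-0.282, -3.129, 0.0]
wrist_force: [-2.7, 0.1, 1.7]
grip_width: 0.001
grasp_force: 1.2
```

```bash
python3 - <<'E'
from h import *
go(-31,38,195)
s=imaging.get_image('scene');t=imaging.get_image('top')
a=cv2.resize(s['pixels'][150:260,200:320],None,fx=3.2,fy=5,interpolation=cv2.INTER_CUBIC)
a=cv2.resize(s['pixels'][150:250,210:310],(400,400),interpolation=cv2.INTER_CUBIC)
b=cv2.resize(t['pixels'][165:245,240:320],(400,400),interpolation=cv2.INTER_CUBIC)
cv2.imwrite('pics/p1.png',np.hstack([a,b])[:,:,::-1])
for r in imaging.recognise(s,'knob_center')[:2]: print(np.round(r['extent'],1),r['confidence'])
def pr(im,P):
    T=np.array(im['T']);q=(np.array(P)-T[:3,3])@T[:3,:3];K=im['camera_matrix'];return [round(float(K[0][2]+K[0][0]*q[0]/-q[2]),1),round(float(K[1][2]+K[1][1]*-q[1]/-q[2]),1)]
for x in(-20,-10,0,10): print(x,pr(s,[*mw(x,38),200]),pr(t,[*mw(x,38),200]))
E
```

```text
t 5.2 at mach [-35.4  37.8] z 195.2 F [-2.7  0.1  1.7]
turn [-0.    -0.     0.002] shift [-0.0044  0.0002  0.0002]
[286.5 170.8  31.7  36.6] 0.47
[253.1 189.9  12.3  49.7] 0.46
-20 [245.9, 177.2] [267.0, 204.0]
-10 [248.5, 174.9] [267.9, 200.9]
0 [251.1, 172.6] [268.9, 197.8]
10 [253.7, 170.3] [269.8, 194.8]
```

View pics/p1.png

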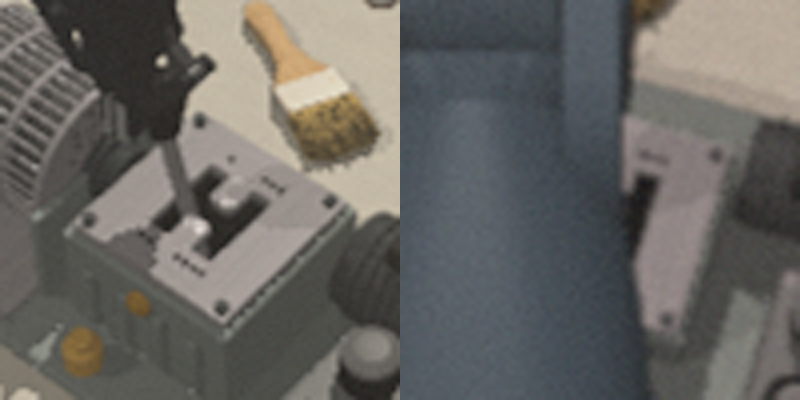

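Left crop: the gripper tip behind the knob, with the rod meeting the gate at about (187,212), close to the cross slot. The right crop is blocked by the arm.

Call:
move_arm:
  steps: [0, 0, 0, -0.001, 0, 0, 0, 0, 0, 0, -0.002, 0, 0, 0, 0, 0, 0, -0.003, 0, 0, 0, 0, 0, 0, -0.004, 0, 0, 0, 0, 0, 0, -0.004, 0, 0, 0, 0, 0, 0, 0.002, 0, 0, 0, 0, 0, 0, 0.01, 0, 0, 0, 0, 0, 0, 0.02, 0, 0, 0]

```text
t: 6.35
eef_pos: [544.4, 67.1, 195.3]
ee_rot: [0.282, 3.129, -0.0]
wrist_force: [-0.1, 0.5, -0.4]
grip_width: 0.001
grasp_force: 0.0
```

```bash
cat >> h.py <<'E'
def pr(im,P):
    T=np.array(im['T']);q=(np.array(P)-T[:3,3])@T[:3,:3];K=im['camera_matrix'];return np.array([K[0][2]+K[0][0]*q[0]/-q[2],K[1][2]+K[1][1]*-q[1]/-q[2]])
E
python3 - <<'E'
from h import *
go(-60,38,240)
s=imaging.get_image('scene')
a=cv2.resize(s['pixels'][150:250,210:310],(600,600),interpolation=cv2.INTER_CUBIC)
for x,y in ((0,18),(32,18),(-32,18),(0,-18),(32,-18),(-32,-18)):
    p=(pr(s,[*mw(x,y),113])-[210,150]+.5)*6; cv2.circle(a,tuple(p.astype(int)),3,(255,0,0),-1)
p=(pr(s,[*mw(0,38),201])-[210,150]+.5)*6; cv2.circle(a,tuple(p.astype(int)),3,(0,255,0),-1)
cv2.imwrite('pics/p2.png',a[:,:,::-1])
E
```

```text
t 6.35 at mach [-56.2  37.7] z 195.3 F [-0.1  0.5 -0.4]
turn [-0.     0.     0.002] shift [ 0.0038  0.0003 -0.0447]
```

View pics/p2.png

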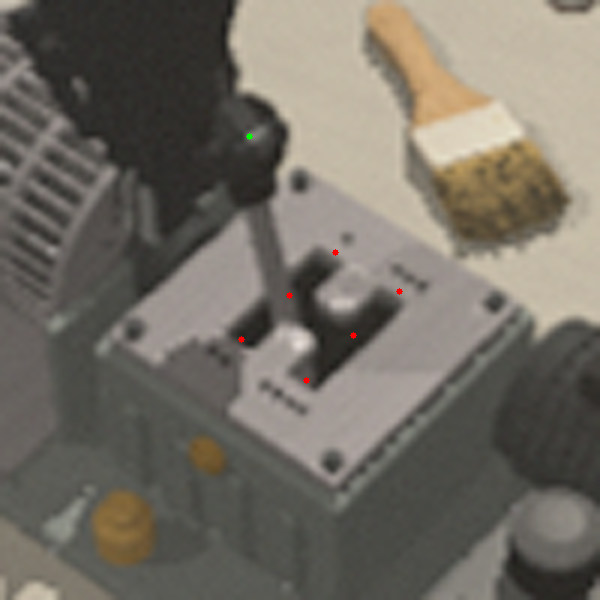

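The overlaid model points match the H slots, with the ball at about (247,136) against the predicted (249,136) for x = 0. The lever is lined up with the cross slot, so next I go round to its left.

Call:
move_arm:
  steps: [0, 0, 0, 0, 0.025, 0, 0, 0, 0, 0, 0, 0.052, 0, 0, 0, 0, 0, -0.02, 0.052, 0, 0, 0, 0, 0, -0.04, 0.052, 0, 0, 0, 0, 0, -0.056, 0.052, 0, 0, 0, 0, 0, -0.056, 0.05, 0, 0, 0, 0, 0, -0.056, 0.045, 0, 0, 0, 0, 0, -0.056, 0.041, 0, 0]

```text
t: 7.4
eef_pos: [606.9, 97.0, 195.6]
ee_rot: [0.282, 3.129, 0.0]
wrist_force: [0.3, 0.2, 0.5]
grip_width: 0.002
grasp_force: 0.0
```

```bash
python3 - <<'E'
from h import *
go(0,50,196)
E
```

```text
t 7.4 at mach [-0.1 78.5] z 195.6 F [0.3 0.2 0.5]
turn [0.    0.    0.002] shift [-0.0001 -0.0285 -0.0004]
```

Call:
move_arm:
  steps: [0, 0, 0, 0, -0.003, 0, 0, 0, 0, 0, 0, -0.006, 0, 0, 0, 0, 0, 0, -0.008, 0, 0, 0, 0, 0, 0, -0.01, 0, 0, 0, 0, 0, 0, -0.012, 0, 0, 0, 0, 0, 0, -0.014, 0, 0, 0, 0, 0, 0, -0.016, 0, 0, 0, 0, 0, 0, -0.018, 0, 0]

```text
t: 8.4
eef_pos: [604.5, 79.8, 195.6]
ee_rot: [0.282, 3.128, 0.001]
wrist_force: [0.6, 4.2, 3.6]
grip_width: 0.001
grasp_force: 2.4
```

Call:
move_arm:
  steps: [0, 0, 0, 0, -0.004, -0.001, 0, 0, 0, 0, 0, -0.008, -0.002, 0, 0, 0, 0, 0, -0.012, -0.003, 0, 0, 0, 0, 0, -0.016, -0.003, 0, 0, 0, 0, 0, -0.02, -0.003, 0, 0, 0, 0, 0, -0.024, -0.003, 0, 0, 0, 0, 0, -0.028, -0.003, 0, 0, 0, 0, 0, -0.032, -0.003, 0, 0]

```text
invalid input
```

Call:
move_arm:
  steps: [0, 0, 0, 0, -0.004, -0.001, 0, 0, 0, 0, 0, -0.008, -0.002, 0, 0, 0, 0, 0, -0.012, -0.003, 0, 0, 0, 0, 0, -0.016, -0.003, 0, 0, 0, 0, 0, -0.02, -0.003, 0, 0, 0, 0, 0, -0.024, -0.003, 0, 0, 0, 0, 0, -0.028, -0.003, 0, 0, 0, 0, 0, -0.032, -0.003, 0]

```text
t: 9.4
eef_pos: [598.4, 47.8, 198.3]
ee_rot: [-0.282, -3.129, 0.0]
wrist_force: [1.5, 3.6, 2.9]
grip_width: -0.006
grasp_force: 1.8
```

```bash
python3 - <<'E'
from h import *
go(0,-3.5,196)
E
```

```text
t 9.4 at mach [ 0.5 28.6] z 198.3 F [1.5 3.6 2.9]
turn [-0.    -0.     0.002] shift [ 0.0005 -0.0321  0.0023]
```

Call:
move_arm:
  steps: [0, 0, 0, 0, -0.004, 0, 0, 0, 0, 0, 0, -0.008, 0, 0, 0, 0, 0, 0, -0.012, 0, 0, 0, 0, 0, 0, -0.016, 0, 0, 0, 0, 0, 0, -0.02, 0.001, 0, 0, 0, 0, 0, -0.024, 0.001, 0, 0, 0, 0, 0, -0.027, 0.002, 0, 0, 0, 0, 0, -0.03, 0.002, 0]

```text
t: 10.4
eef_pos: [593.0, 18.4, 196.1]
ee_rot: [-0.282, -3.129, 0.0]
wrist_force: [0.5, 2.1, 0.4]
grip_width: -0.002
grasp_force: 1.2
```

Call:
move_arm:
  steps: [0, 0, 0, 0, -0.001, 0, 0, 0, 0, 0, 0, -0.0015, 0, 0, 0, 0, 0, 0, -0.002, 0, 0, 0, 0, 0, 0, -0.0025, 0, 0, 0, 0, 0, 0, -0.0025, 0, 0, 0, 0, 0, 0, -0.0025, 0, 0, 0, 0, 0, 0, -0.0025, 0, 0, 0, 0, 0, 0, -0.0025, 0, 0]

```text
t: 11.4
eef_pos: [592.7, 16.2, 196.3]
ee_rot: [-0.282, -3.129, 0.0]
wrist_force: [-0.5, 2.1, -0.4]
grip_width: -0.001
grasp_force: 0.8
```

```bash
python3 - <<'E'
from h import *
go(0,-3.5,196)
s=imaging.get_image('scene')
a=cv2.resize(s['pixels'][150:250,210:310],(600,600),interpolation=cv2.INTER_CUBIC)
for x,y in ((0,18),(0,-18),(32,-18),(-32,-18)):
    p=(pr(s,[*mw(x,y),113])-[210,150]+.5)*6; cv2.circle(a,tuple(p.astype(int)),3,(255,0,0),-1)
p=(pr(s,[*mw(0,-38),201])-[210,150]+.5)*6; cv2.circle(a,tuple(p.astype(int)),3,(0,255,0),-1)
cv2.imwrite('pics/p3.png',a[:,:,::-1])
E
```

```text
t 11.4 at mach [ 0.5 -3.6] z 196.3 F [-0.5  2.1 -0.4]
turn [-0.    -0.     0.002] shift [0.0005 0.0001 0.0003]
```

View pics/p3.png

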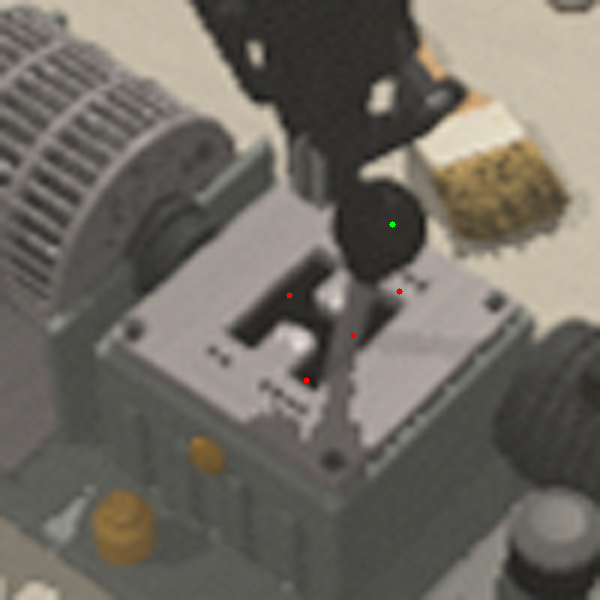

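The ball now sits at about (380,228), against (392,224) predicted for fully right, so a few more mm to the right.

Call:
move_arm:
  steps: [0, 0, 0, 0, -0.0005, 0, 0, 0, 0, 0, 0, -0.001, 0, 0, 0, 0, 0, 0, -0.0015, 0, 0, 0, 0, 0, 0, -0.002, 0, 0, 0, 0, 0, 0, -0.0025, 0, 0, 0, 0, 0, 0, -0.003, 0, 0, 0, 0, 0, 0, -0.0035, 0, 0, 0, 0, 0, 0, -0.0035, 0, 0]

```text
t: 12.45
eef_pos: [592.1, 12.7, 196.3]
ee_rot: [-0.282, -3.129, 0.0]
wrist_force: [0.3, 2.0, -0.4]
grip_width: -0.002
grasp_force: 0.8
```

Call:
move_arm:
  steps: [0, 0, 0, 0, -0.0005, 0, 0, 0, 0, 0, 0, -0.001, 0, 0, 0, 0, 0, 0, -0.0015, 0, 0, 0, 0, 0, 0, -0.002, 0, 0, 0, 0, 0, 0, -0.0025, 0, 0, 0, 0, 0, 0, -0.003, 0, 0, 0, 0, 0, 0, -0.0035, 0, 0, 0, 0, 0, 0, -0.004, 0, 0]

```text
t: 13.45
eef_pos: [591.4, 9.3, 196.2]
ee_rot: [-0.281, -3.129, -0.002]
wrist_force: [1.2, 8.2, -2.8]
grip_width: -0.005
grasp_force: 3.4
```

Call:
move_arm:
  steps: [0, 0, 0, 0, 0.008, 0, 0, 0, 0, 0, 0, 0.016, 0, 0, 0, 0, 0, 0.022, 0.016, 0, 0, 0, 0, 0, 0.044, 0.016, 0, 0, 0, 0, 0, 0.062, 0.01, 0, 0, 0, 0, 0, 0.062, -0.01, 0, 0, 0, 0, 0, 0.062, -0.027, 0, 0, 0, 0, 0, 0.062, -0.027, 0, 0]

```text
t: 14.45
eef_pos: [525.8, -8.2, 196.3]
ee_rot: [0.285, 3.128, -0.0]
wrist_force: [0.2, 0.4, 0.4]
grip_width: -0.002
grasp_force: 0.0
```

```bash
python3 - <<'E'
from h import *
go(-31,-38,196)
E
```

```text
t 14.45 at mach [-60.8 -39.7] z 196.3 F [0.2 0.4 0.4]
turn [-0.  0.  0.] shift [-0.0298  0.0017  0.0003]
```

Call:
move_arm:
  steps: [0, 0, 0, -0.008, 0.001, 0, 0, 0, 0, 0, -0.016, 0.001, 0, 0, 0, 0, 0, -0.024, 0.001, 0, 0, 0, 0, 0, -0.029, 0.001, 0, 0, 0, 0, 0, -0.034, 0.001, 0, 0, 0, 0, 0, -0.039, 0.001, 0, 0, 0, 0, 0, -0.044, 0.001, 0, 0, 0, 0, 0, -0.049, 0.001, 0, 0]

```text
t: 15.45
eef_pos: [574.2, -14.6, 196.4]
ee_rot: [0.282, 3.129, -0.0]
wrist_force: [-5.0, -1.3, 3.4]
grip_width: -0.001
grasp_force: 2.1
```

Call:
move_arm:
  steps: [0, 0, 0, -0.004, 0, 0, 0, 0, 0, 0, -0.008, 0, 0.001, 0, 0, 0, 0, -0.012, 0, 0.002, 0, 0, 0, 0, -0.016, 0, 0.003, 0, 0, 0, 0, -0.02, 0, 0.004, 0, 0, 0, 0, -0.023, 0, 0.005, 0, 0, 0, 0, -0.026, 0, 0.006, 0, 0, 0, 0, -0.028, 0, 0.006, 0]

```text
t: 16.45
eef_pos: [601.5, -19.5, 190.1]
ee_rot: [-0.282, -3.129, -0.0]
wrist_force: [-2.7, 0.9, -0.4]
grip_width: 0.001
grasp_force: 1.9
```

Now creep to the end stop.

Call:
move_arm:
  steps: [0, 0, 0, -0.001, 0, 0, 0, 0, 0, 0, -0.002, 0, 0, 0, 0, 0, 0, -0.003, 0, 0, 0, 0, 0, 0, -0.004, 0, 0, 0, 0, 0, 0, -0.005, 0, 0, 0, 0, 0, 0, -0.006, 0, 0, 0, 0, 0, 0, -0.007, 0, 0, 0, 0, 0, 0, -0.0075, 0, 0, 0]

```text
t: 17.45
eef_pos: [606.7, -20.4, 189.6]
ee_rot: [-0.281, -3.124, -0.001]
wrist_force: [-19.2, 4.9, 0.3]
grip_width: 0.002
grasp_force: 10.1
```

```bash
python3 - <<'E'
from h import *
go(22,-38,190)
E
```

```text
t 17.45 at mach [ 20.9 -37. ] z 189.6 F [-19.2   4.9   0.3]
turn [ 0.    -0.005  0.002] shift [-0.0011 -0.001  -0.0004]
```

Call:
move_arm:
  steps: [0, 0, 0, 0.006, 0, 0, 0, 0, 0, 0, 0.03, 0, 0, 0, 0, 0, 0, 0.06, -0.02, 0, 0, 0, 0, 0, 0.085, -0.05, 0, 0, 0, 0, 0, 0.107, -0.085, 0.01, 0, 0, 0, 0, 0.107, -0.108, 0.025, 0, 0, 0, 0, 0.107, -0.108, 0.04, 0, 0, 0, 0, 0.107, -0.108, 0.04, 0]

```text
t: 18.45
eef_pos: [484.2, -107.6, 149.6]
ee_rot: [-0.282, -3.128, -0.0]
wrist_force: [-0.4, 0.5, 0.1]
grip_width: -0.002
grasp_force: 0.0
```

```bash
python3 - <<'E'
from h import *
go(-86,-145,150)
s=imaging.get_image('scene'); st=status.state(); w=imaging.get_image('wrist')
W=w['pixels'].copy()
a=cv2.resize(s['pixels'][150:250,210:310],(400,420),interpolation=cv2.INTER_CUBIC)
b=cv2.resize(W[140:380,140:420],(400,420))
for n in ['start_button_top','stop_top']:
    for im,k in((w,'w'),(s,'s')):
        for r in imaging.recognise(im,n)[:1]: print(n,k,np.round(r['extent'],1),r['confidence'])
p=wproj(w,st,[*mw(-86,-145),108])[0]; print('pred',p)
cv2.imwrite('pics/p4.png',np.hstack([a,b])[:,:,::-1])
E
```

```text
t 18.45 at mach [ -83.8 -144.9] z 149.6 F [-0.4  0.5  0.1]
turn [ 0.    -0.001  0.002] shift [ 0.0022 -0.0001 -0.0004]
start_button_top w [269.7 226.1  46.6  38.7] 0.81
start_button_top s [287.2 255.9  12.3   9.9] 0.63
stop_top w [272.4 226.4  49.1  42.1] 0.59
pred [275.8353512  226.29234112]
```

View pics/p4.png

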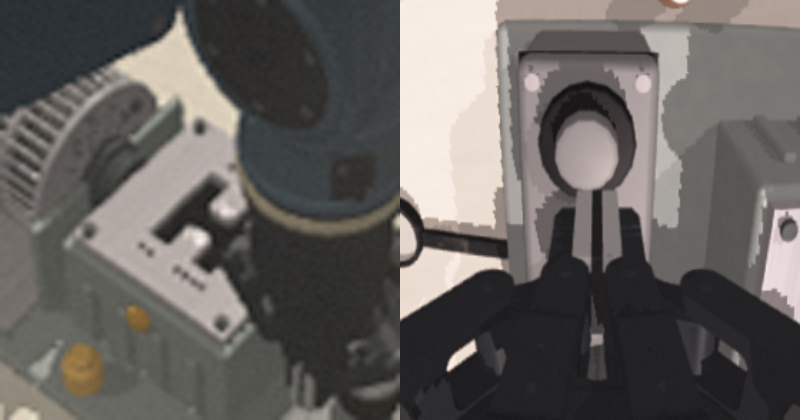

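Left crop: the far-right end of the gate is hidden by the arm. Right crop: the start button at about (586,150), i.e. wrist pixel (270,226), against (276,226) predicted, so it lies about 3.5 mm further right.

Call:
move_arm:
  steps: [0, 0, 0, 0.002, -0.0035, 0.01, 0, 0, 0, 0, 0.002, -0.0035, 0.02, 0, 0, 0, 0, 0.002, -0.0035, 0.03, 0, 0, 0, 0, 0.002, -0.0035, 0.036, 0, 0, 0, 0, 0.002, -0.0035, 0.039, 0, 0, 0, 0, 0.002, -0.0035, 0.041, 0, 0, 0, 0, 0.002, -0.0035, 0.043, 0, 0, 0, 0, 0.002, -0.0035, 0.044, 0]

```text
t: 19.75
eef_pos: [481.7, -111.0, 106.4]
ee_rot: [0.282, 3.129, -0.0]
wrist_force: [-2.6, 1.1, 4.3]
grip_width: 0.004
grasp_force: 2.3
```

Call:
move_arm:
  steps: [0, 0, 0, 0, 0, 0.001, 0, 0, 0, 0, 0, 0, 0.002, 0, 0, 0, 0, 0, 0, 0.003, 0, 0, 0, 0, 0, 0, 0.004, 0, 0, 0, 0, 0, 0, 0.005, 0, 0, 0, 0, 0, 0, 0.0055, 0, 0, 0, 0, 0, 0, 0.006, 0, 0, 0, 0, 0, 0, 0.006, 0]

```text
t: 20.75
eef_pos: [482.3, -111.2, 104.6]
ee_rot: [0.282, 3.125, -0.001]
wrist_force: [-30.8, 6.5, 83.9]
grip_width: -0.002
grasp_force: 41.6
```

Call:
move_arm:
  steps: [0, 0, 0, 0, 0, -0.003, 0, 0, 0, 0, 0, 0, -0.003, 0, 0, 0, 0, 0, 0, -0.004, 0, 0, 0, 0, 0, 0, -0.004, 0, 0, 0, 0, 0, 0, -0.005, 0, 0, 0, 0, 0, 0, -0.005, 0, 0, 0, 0, 0, 0, -0.005, 0, 0, 0, 0, 0, 0, -0.005, 0]

```text
t: 21.75
eef_pos: [481.8, -111.0, 105.9]
ee_rot: [0.282, 3.128, -0.0]
wrist_force: [-5.9, 1.5, 14.0]
grip_width: -0.001
grasp_force: 6.4
```

Call:
move_arm:
  steps: [0, 0, 0, 0, 0, -0.001, 0, 0, 0, 0, 0, 0, -0.002, 0, 0, 0, 0, 0, 0, -0.002, 0, 0, 0, 0, 0, 0, -0.002, 0, 0, 0, 0, 0, 0, -0.002, 0, 0, 0, 0, 0, 0, -0.002, 0, 0, 0, 0, 0, 0, -0.002, 0, 0, 0, 0, 0, 0, -0.002, 0]

```text
t: 22.75
eef_pos: [481.7, -111.1, 107.4]
ee_rot: [0.282, 3.129, -0.0]
wrist_force: [-0.7, 0.4, 4.2]
grip_width: 0.002
grasp_force: 2.0
```

Call:
move_arm:
  steps: [0, 0, 0, 0, 0, -0.001, 0, 0, 0, 0, 0, 0, -0.002, 0, 0, 0, 0, 0, 0, -0.003, 0, 0, 0, 0, 0, 0, -0.003, 0, 0, 0, 0, 0, 0, -0.003, 0, 0, 0, 0, 0, 0, -0.003, 0, 0, 0, 0, 0, 0, -0.003, 0, 0, 0, 0, 0, 0, -0.003, 0]

```text
t: 23.75
eef_pos: [481.7, -111.1, 110.3]
ee_rot: [0.282, 3.129, -0.0]
wrist_force: [-0.2, 0.5, 3.0]
grip_width: 0.003
grasp_force: 1.2
```

Call:
move_arm:
  steps: [0, 0, 0, 0, 0, -0.005, 0, 0, 0, 0, 0, 0, -0.03, 0, 0, 0, 0, 0, 0, -0.07, 0, 0, 0, 0, 0, 0, -0.11, 0, 0, 0, 0, 0.04, 0, -0.13, 0, 0, 0, 0, 0.08, 0, -0.13, 0, 0, 0, 0, 0.12, 0, -0.13, 0, 0, 0, 0, 0.13, 0, -0.13, 0]

```text
t: 24.75
eef_pos: [352.1, -87.5, 240.8]
ee_rot: [0.282, 3.128, -0.0]
wrist_force: [1.1, -0.6, 1.3]
grip_width: -0.001
grasp_force: 0.0
```

```bash
python3 - <<'E'
from h import *
go(-86,-145,150)
s=imaging.get_image('scene'); t=imaging.get_image('top')
a=cv2.resize(s['pixels'][140:320,160:350],(400,400),interpolation=cv2.INTER_CUBIC)
b=cv2.resize(t['pixels'][165:285,230:350],(400,400),interpolation=cv2.INTER_CUBIC)
for im,o,k,(w,h) in ((a,(160,140),s,(400/190,400/180)),(b,(230,165),t,(400/120,400/120))):
    p=(pr(k,[*mw(53,-38),193])-o+.5)*[w,h]; cv2.circle(im,tuple(p.astype(int)),2,(0,255,0),-1); print(p)
cv2.imwrite('pics/p5.png',np.hstack([a,b])[:,:,::-1])
E
```

```text
t 24.75 at mach [-217.3 -149.1] z 240.8 F [ 1.1 -0.6  1.3]
turn [-0.     0.001  0.002] shift [-0.1313  0.0038  0.0908]
[270.57619476  82.44747412]
[227.15209737  81.54759213]
```

View pics/p5.png

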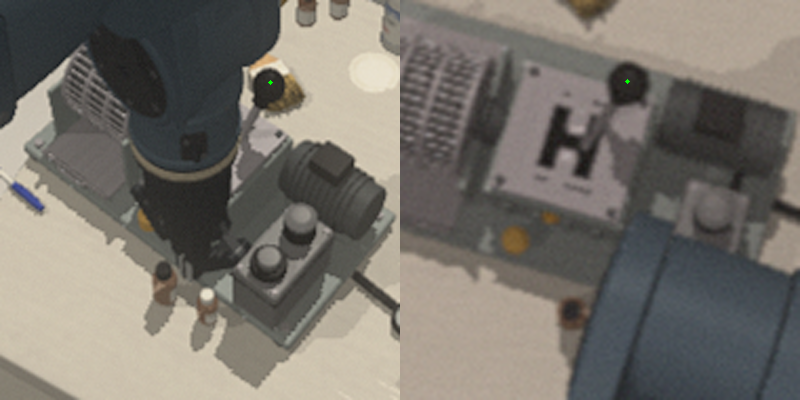

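Both views show the ball on the predicted third-speed point, at (270,84) and (628,82). Both buttons are up, and the loose things in view have not moved.

```bash
python3 -c "
from h import *
print(ticket.hand_in())"
```

```text
the job is handed in; nothing more can be done
None
```

I pushed the gear lever across and fully forward into third speed, then pressed the start button down and let it come up; I never went near the stop button, the loose things in view hadn't moved, and the job is handed in at about 25 s. The press went harder than it should have, peaking at 84 N on the fingertips at the end of the button's travel.

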